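# Index the cooling carousel one click to bring the denture to the pointer

### The arm

A 6-joint arm with a two-finger parallel gripper is mounted at the origin on the work surface. World frame = base frame: x ahead of the robot, y to its left, z up, the work surface at z = 0. Lengths are in mm, angles in degrees, forces in N, time in s.
With the tool pointing down it reaches from about 275 to 750 mm from the base axis. Payload 10.2 kg.
Tool frame: the origin (TCP) lies midway between the tips of the shut fingers; the grasp point (between the pads) lies 19 mm behind it; z points along the fingers, y is the direction in which the jaws open and shut (so a half turn about z gives the same grasp; the last joint's range is limited). The gripper opens to 85 mm and grips with 20 to 120 N. Pads are 22 mm wide; open, the fingers measure 114 mm over their backs; the gripper's body (76 mm by 85 mm) begins 54 mm behind the grasp point. The pads swing forward as they close: fully open they stand 13 mm farther back than shut.
Start: joints at [51.429, 17.928, 85.812, -0, 76.261, -12.8], TCP at [228.275, 472.781, 231.294] pointing down, gripper open.
Joint ranges: [-168.41, 168.41], [-55.51, 124.54], [10.69, 146.95], [-70.63, 250.63], [1, 178], [-165.06, 165.06]. Speed limits (degrees/s): [136.94, 136.94, 172.46, 180, 180, 180].

### API

Orientations are given as a 3x3 rotation matrix whose columns are the frame's x, y, z axes.
In Python, from station import state, get_image, calibration, finish_job, boxes_of gives the robot as it stands.
- The arm moves only by the tool play_rows, never from a script. Its argument "series" is a list of rows, each an object of numbers: "x", "y", "z": the shift along the tool's x, y, z in m; "rx", "ry", "rz": the turn, a rotation vector about the tool's x, y, z in rad; "jaw": the finger opening in m, from 0 to 0.0854. A call has 1 to 12 rows; each row shifts and turns the commanded pose from where the row before left it, along the tool's axes as they then stand; what a row does not reach is not made up. A row lasts 1/8 s, in which the tool goes at most 62.5 mm and 10.7 degrees, less where a joint would pass 70% of its speed; a pose out of reach is approached as far as the arm can. A call with a gripper value outside its range is refused whole. The fingers move at their own pace and stop on an object; "force" is the grip in N (left out, the last holds). Time passes only in rows, so rows that do not move let the fingers close. It gives the time, the measured TCP pose, the force and the opening at its end, in the units of the state.
- state(): the state, without advancing time (a new reading comes with each control period).
- get_image(name): name is "side" or "top" or "wrist"; returns (picture, depth): 400x640x3 uint8, red, green, blue; 400x640 float32, mm along the optical axis (not along the pixel's ray), 0 where there is no reading.
- calibration(name): a dict with "mtx" (3x3 intrinsics, pixels), "R" (3x3) and "t" (3): a world point X has camera coordinates R X + t. Camera axes: x right, y down, z forward; pixel columns grow to the right and rows downward; lengths in mm; the calibration is good to about 2 mm. The wrist camera is an equidistant fisheye: a pixel r from the principal point sees the ray r / f radians off the axis. A picture is of the moment at which its call begins: read the wrist's pose just before it. calibration takes no time and is no camera call; for the wrist camera it gives the pose at the moment of the call.
- finish_job(): hands the job in, once; it reports no verdict.
Trained networks look in the newest picture that a camera, given by its name, has taken for a name from the list of things; names that differ only in an ending like _2 or _b are one class to them, and where a whole thing is asked for, a point or a joint stands for the part that bears it (a point fixed in the world has none). Each returns a list of dicts, best first, with "conf" (0 to 1); they miss things now and then, are a little off and sometimes report something else, mostly with a low value. They report only what shows in the picture. A call takes as long as a camera call.
- boxes_of(camera, target): "box" ([left, top, right, bottom] in pixels, round what is visible of it).
The state is a dict: "time": time; "qpos": joint angles; "joint_velocities": joint speeds; "effort": joint torques, N m; "eef_pos": TCP position; "tcp_rot": TCP orientation; "ft_force": force on the tool from outside, world axes, zero at the start; "moment": the same for the moment, N m; "grip_width": finger opening in mm.
Only numpy, scipy, OpenCV 4.12 (cv2) and the standard library are available. Lean on these libraries where they do the work, as an engineer would, in place of code of your own. Each camera call takes 0.05 s, during which the arm holds its last target. There are 200 camera calls.

### The job

On the dental bench stands a round six-station carousel that clicks from station to station. Turn it one click (the raised blue bar in its middle is its grip), the way that brings the tray with the pink denture to the station at the yellow pointer (where the tray with the two ivory crowns now stands), let the carousel click home and let go. Do not touch the trays or the work on them: they ride round in their stations.

Things in the scene. Friction and masses are not known exactly. Their poses are not given: they have to be found in the camera images.
- carousel (a joint): Angle of the carousel's plate (dark steel disc, 290 mm diameter, top 45 mm above the bench), rad; 0 at the start, grows counter-clockwise seen from above; no end stops. Six stations, 60 degrees (1.047 rad) apart, on a circle of 100 mm radius. A detent draws the plate into the nearest station: turning takes at most 0.18 N m; past 30 degrees the plate is drawn on to the next station.
- grip (a point): Centre of the blue bar on the carousel's axis that turns with it: bar 64 mm long, 14 mm wide, 30 mm high, from 97 to 127 mm above the bench; this point is at mid-height, 112 mm. Its x axis runs along the bar, z up. Under it is a 13 mm thick post. The trays and work on the plate reach at most 90 mm above the bench and come no nearer than 60 mm to the axis.
- mark (a point): Centre of the station at the fixed yellow pointer, on the plate's upper face, 45 mm above the bench and 100 mm from the axis; it does not turn with the plate. The pointer is a yellow block 40 mm wide and 55 mm high on the fixed grey base just outside the plate, 172 mm from the axis in the same direction as this point.
- denture: Loose round white firing tray with honeycomb top, 70 mm diameter, 14 mm high, carrying a pink denture arch with ivory teeth on pins (44 mm high in all, one rigid piece). Origin: centre of the tray's underside. It starts in one of the two stations next to the pointer's, on either side. Three short studs hold it in its station with 1.5 mm play.
- violet_crowns: Like tray, 70 mm diameter, carrying three violet crowns on pins (total height 39 mm); it starts in the station on the other side of the pointer's. Origin: centre of its underside. Not the one wanted.
- ivory_crowns: Like tray, 70 mm diameter, carrying two ivory crowns on pins (total height 36 mm); it starts at the pointer's station. Origin: centre of its underside. Not the one wanted.

How it is judged (in metres and radians):
At the end, for the whole second after the job is handed in: The carousel stands still one click (60 degrees, within 10) from where it began, the denture's tray is within 15 mm of the pointer's station, and all three trays sit flat in stations on the plate (undersides within 5 mm of its face, tilt under 0.1 rad) (horizontal distance between denture and mark below 0.015 m and (value of joint carousel between 0.87 and 1.22 rad or value of joint carousel between -1.22 and -0.87 rad) and velocity of joint carousel between -0.05 and 0.05 rad/s and angle between each of denture, violet_crowns, ivory_crowns's own z axis and vertical below 0.1 rad and height (world z) of denture between 0.04 and 0.05 m and height (world z) of violet_crowns between 0.04 and 0.05 m and height (world z) of ivory_crowns between 0.04 and 0.05 m); the robot touches nothing.
It fails at once if the robot touches a tray or the work on it with more than 1.5 N (contact force between any of the fingers, the arm and denture above 1.5 N or contact force between any of the fingers, the arm and violet_crowns above 1.5 N or contact force between any of the fingers, the arm and ivory_crowns above 1.5 N).
It fails at once if a tray is tipped or lifted out of its station (angle between any of denture, violet_crowns, ivory_crowns's own z axis and vertical above 0.3 rad or height (world z) of any of denture, violet_crowns, ivory_crowns above 0.06 m).
It also fails if it takes over 38 s, if anything falls off the work surface, if the arm or the gripper's body presses on something with over 40 N, if the wrist force passes 120 N, or if a joint passes its speed limit or range.

## Working session

There is one attempt and no reset: what is moved stays moved. The work goes in short steps, Python scripts to look and compute and a tool call to move; the robot and the scene stay as the last step left them, time stands still between calls to the robot, and variables do not carry over. Pictures are saved under pics/ and viewed, about 8 in all and at most 12, crops included, and the job is handed in when it is done.

Besides the shell and the picture viewer there is one more tool, called after ">>>" as name(argument=value, ...), one argument or row to a line, values as JSON. play_rows: Moves the arm, as the interface text tells. Its arguments: {"type":"object","properties":{"series":{"type":"array","items":{"type":"object","properties":{"x":{"type":"number"},"y":{"type":"number"},"z":{"type":"number"},"rx":{"type":"number"},"ry":{"type":"number"},"rz":{"type":"number"},"jaw":{"type":"number"}}}},"force":{"type":"number"}},"required":["series"]}

```bash
mkdir -p pics
cat > h.py <<'E'
import numpy as np, cv2
from station import *
def world(cam,u,v,d):
    c=calibration(cam);K=np.array(c["mtx"]);R=np.array(c["R"]);t=np.array(c["t"])
    u=np.atleast_1d(u);v=np.atleast_1d(v)
    p=np.stack([(u-K[0,2])/K[0,0],(v-K[1,2])/K[1,1],np.ones(len(u))])*d
    return (R.T@(p-t[:,None])).T
E
python3 - <<'E'
from h import *
p,d=get_image("top");cv2.imwrite("pics/top.png",p[:,:,::-1])
for n in ["grip","denture","violet_crowns","ivory_crowns"]:print(n,boxes_of("top",n)[:2])
v,u=np.mgrid[:400,:640];W=world("top",u.ravel(),v.ravel(),d.ravel());ok=d.ravel()>0
h=cv2.cvtColor(p,cv2.COLOR_RGB2HSV).reshape(-1,3).astype(int)
def rep(n,m):
    q=W[m&ok]; 
    if len(q)<5: print(n,len(q));return
    e=np.cov(q[:,:2].T);w,V=np.linalg.eigh(e)
    pix=np.c_[u.ravel(),v.ravel()][m&ok].mean(0)
    print(n,len(q),pix,np.median(q,0),q.mean(0),q.min(0),q.max(0),"ax",np.degrees(np.arctan2(V[1,1],V[0,1])),2*np.sqrt(3*w))
rep("blue",(h[:,0]>100)&(h[:,0]<125)&(h[:,1]>120)&(W[:,2]>115)&(W[:,2]<140))
rep("yellow",(h[:,0]>20)&(h[:,0]<35)&(h[:,1]>150))
rep("pink",((h[:,0]>160)|(h[:,0]<6))&(h[:,1]>70)&(W[:,2]>50)&(W[:,2]<100))
rep("violet",(h[:,0]>125)&(h[:,0]<155)&(h[:,1]>70)&(W[:,2]>50))
print(state())
E
```

```text
grip [{'box': [316.5, 117.5, 470.9, 273.0], 'conf': 0.63}]
denture [{'box': [325.2, 168.5, 361.7, 201.2], 'conf': 0.91}]
violet_crowns [{'box': [396.0, 224.8, 437.8, 267.3], 'conf': 0.71}]
ivory_crowns [{'box': [342.8, 218.6, 378.7, 254.0], 'conf': 0.95}, {'box': [317.8, 120.0, 470.9, 277.8], 'conf': 0.56}]
blue 313 [400.96166134 185.17571885] [580.25992553 -51.76041349 125.33042909] [580.18932093 -51.86042848 125.02824447] [553.36723338 -75.53706053 115.38586545] [607.96873879 -29.32925801 128.67842516] ax 141.54753943614855 [13.24988457 64.58110088]
yellow 366 [339.49180328 252.49180328] [449.89878874  48.47107384  53.40571685] [472.79758385  44.73105266  51.72284148] [ 428.70945347 -406.26107658   -0.65701113] [907.61996096 472.66963056  60.37733495] ax 146.7745433406256 [280.25603472 358.7884899 ]
pink 418 [316.27033493 165.11004785] [591.97138565  46.63175965  78.3588029 ] [628.14683954  93.4917371   75.42846236] [567.44919792  19.67865029  50.02945479] [905.18551492 487.7617029   85.37407715] ax 52.219310564771355 [ 65.4762399  551.75618125]
violet 232 [367.75431034 206.0775862
[... 303 characters left out ...]
38226113e-03,
        7.62610673e+01, -1.28005901e+01]), 'joint_velocities': array([-0.01366939, -0.15479367, -0.07110346,  0.04552753,  0.0606776 ,
        0.02969174]), 'effort': array([-8.41574947e-04, -4.11833096e+01, -2.59553611e+01, -1.93342007e-04,
        2.47808435e-03, -2.95154007e-05]), 'eef_pos': array([228.19950606, 472.6910733 , 231.04016465]), 'tcp_rot': array([[-9.00536393e-01,  4.34780467e-01, -3.89098968e-04],
       [ 4.34780613e-01,  9.00536293e-01, -4.50325512e-04],
       [ 1.54605006e-04, -5.74707201e-04, -9.99999823e-01]]), 'ft_force': array([0.30358268, 0.44004458, 0.00151079]), 'moment': array([-0.00552276,  0.02711566,  0.0186922 ]), 'grip_width': 85.6404283993491}
```

View pics/top.png

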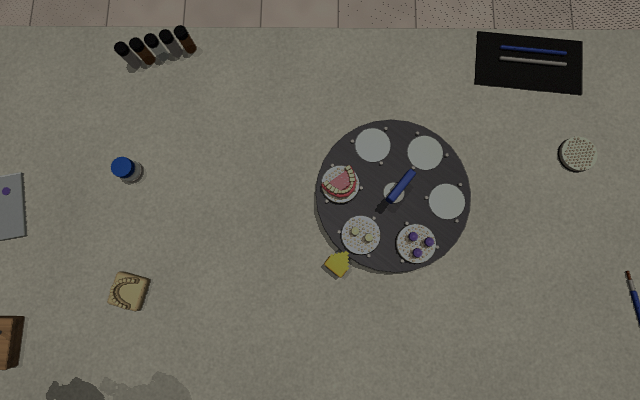

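The top view shows the carousel centred at about pixel (400,187) and the yellow pointer at (337,263). The ivory crowns are at (361,235), the denture at (340,184) and the violet crowns at (416,244). Image up is +x and left is +y. The axis is at about (580,-52), with the pointer and the bar both along about 142°. The denture is at about 83°, so the turn is +60° (CCW). I'll approach above the grip first.

>>> play_rows(
  series=[
    {"x": -0.0454, "y": -0.0266, "z": 0.0025},
    {"x": -0.0454, "y": -0.0266, "z": 0.0025},
    {"x": -0.0454, "y": -0.0266, "z": 0.0025},
    {"x": -0.0454, "y": -0.0266, "z": 0.0025},
    {"x": -0.0454, "y": -0.0266, "z": 0.0025},
    {"x": -0.0454, "y": -0.0266, "z": 0.0025},
    {"x": -0.0454, "y": -0.0266, "z": 0.0025},
    {"x": -0.0454, "y": -0.0266, "z": 0.0025},
    {"x": -0.0454, "y": -0.0266, "z": 0.0025},
    {"x": -0.0454, "y": -0.0266, "z": 0.0025},
    {"x": -0.0454, "y": -0.0266, "z": 0.0025},
    {"x": -0.0454, "y": -0.0266, "z": 0.0025},
  ],
)

```text
validation failed for argument at $.se...
```

>>> play_rows(
  series=[
    {"rz": 0.111},
    {"rz": 0.111},
    {},
  ],
)

```text
validation failed for argument at $.se...
```

```bash
cat > see.py <<'E'
import sys
from h import *
n=sys.argv[1]
s=state();c=calibration("wrist");p,d=get_image("wrist");cv2.imwrite(f"pics/{n}.png",p[:,:,::-1])
K=np.array(c["mtx"]);R=np.array(c["R"]);t=np.array(c["t"])
v,u=np.mgrid[:400,:640];a=(u-K[0,2])/K[0,0];b=(v-K[1,2])/K[1,1];r=np.hypot(a,b)+1e-9
g=np.tan(np.minimum(r,1.4))/r
P=np.stack([a*g*d,b*g*d,d]).reshape(3,-1);W=(R.T@(P-t[:,None])).T
h=cv2.cvtColor(p,cv2.COLOR_RGB2HSV).reshape(-1,3).astype(int)
m=(h[:,0]>100)&(h[:,0]<125)&(h[:,1]>120)&(W[:,2]>120)&(W[:,2]<135)&(d.ravel()>0)&(np.hypot(W[:,0]-580,W[:,1]+52)<60)
q=W[m];print(len(q))
if len(q)>20:
    rc=cv2.minAreaRect(q[:,:2].astype(np.float32));e,V=np.linalg.eigh(np.cov(q[:,:2].T))
    print("bar",rc,q.mean(0),"axis",np.degrees(np.arctan2(V[1,1],V[0,1])))
R=s["tcp_rot"];print(s["time"],s["eef_pos"],"y ang",np.degrees(np.arctan2(R[1,1],R[0,1])),"tilt",R[:,2],s["ft_force"],s["moment"],s["grip_width"])
E
python3 see.py w1
```

```text
0
0.25 [228.19950606 472.6910733  231.04016465] y ang 64.22866997218502 tilt [-3.89098968e-04 -4.50325512e-04 -9.99999823e-01] [0.30358268 0.44004458 0.00151079] [-0.00552276  0.02711566  0.0186922 ] 85.6404283993491
```

View pics/w1.png

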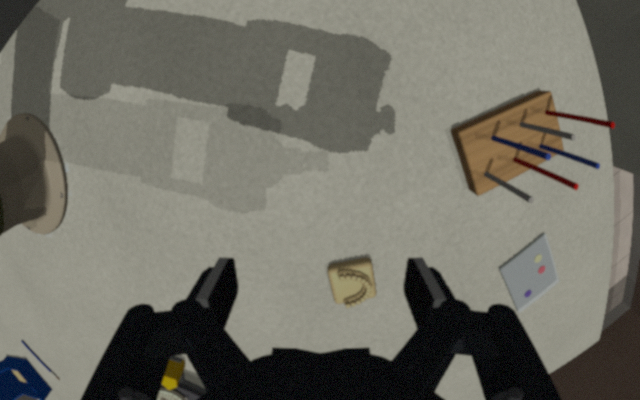

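The moves were refused by validation, so the wrist picture only shows the bench below the start pose (plaster cast at (352,280), no carousel). The rows probably need all their keys, so I'll try that.

>>> play_rows(
  series=[
    {"x": -0.0454, "y": -0.0266, "z": 0.0025, "rx": 0, "ry": 0, "rz": 0, "jaw": 0.085},
    {"x": -0.0454, "y": -0.0266, "z": 0.0025, "rx": 0, "ry": 0, "rz": 0, "jaw": 0.085},
    {"x": -0.0454, "y": -0.0266, "z": 0.0025, "rx": 0, "ry": 0, "rz": 0, "jaw": 0.085},
    {"x": -0.0454, "y": -0.0266, "z": 0.0025, "rx": 0, "ry": 0, "rz": 0, "jaw": 0.085},
    {"x": -0.0454, "y": -0.0266, "z": 0.0025, "rx": 0, "ry": 0, "rz": 0, "jaw": 0.085},
    {"x": -0.0454, "y": -0.0266, "z": 0.0025, "rx": 0, "ry": 0, "rz": 0, "jaw": 0.085},
    {"x": -0.0454, "y": -0.0266, "z": 0.0025, "rx": 0, "ry": 0, "rz": 0, "jaw": 0.085},
    {"x": -0.0454, "y": -0.0266, "z": 0.0025, "rx": 0, "ry": 0, "rz": 0, "jaw": 0.085},
    {"x": -0.0454, "y": -0.0266, "z": 0.0025, "rx": 0, "ry": 0, "rz": 0, "jaw": 0.085},
    {"x": -0.0454, "y": -0.0266, "z": 0.0025, "rx": 0, "ry": 0, "rz": 0, "jaw": 0.085},
    {"x": -0.0454, "y": -0.0266, "z": 0.0025, "rx": 0, "ry": 0, "rz": 0, "jaw": 0.085},
    {"x": -0.0454, "y": -0.0266, "z": 0.0025, "rx": 0, "ry": 0, "rz": 0, "jaw": 0.085},
  ],
  force=40,
)

```text
time: 1.8
eef_pos: [580.9, -53.1, 201.2]
tcp_rot: [[-0.9, 0.435, 0.0], [0.435, 0.9, 0.0], [-0.0, 0.0, -1.0]]
ft_force: [-0.0, -0.1, 0.2]
grip_width: 84.9
```

>>> play_rows(
  series=[
    {"x": 0, "y": 0, "z": 0, "rx": 0, "ry": 0, "rz": 0.111, "jaw": 0.085},
    {"x": 0, "y": 0, "z": 0, "rx": 0, "ry": 0, "rz": 0.111, "jaw": 0.085},
    {"x": 0, "y": 0, "z": 0, "rx": 0, "ry": 0, "rz": 0, "jaw": 0.085},
  ],
)

```text
time: 2.17
eef_pos: [580.1, -51.6, 201.2]
tcp_rot: [[-0.783, 0.622, -0.0], [0.622, 0.783, 0.0], [0.0, -0.0, -1.0]]
ft_force: [0.1, -0.1, -0.1]
grip_width: 85.0
```

```bash
python3 see.py w2
```

```text
1245
bar ((578.7088012695312, -53.097808837890625), (12.897037506103516, 61.92089080810547), 52.312870025634766) [577.89504118 -52.10862166 126.88851213] axis 141.81502724988738
2.175 [580.08326254 -51.59296549 201.15228345] y ang 51.55859692163651 tilt [-2.51491278e-04  6.21457440e-05 -9.99999966e-01] [ 0.06664515 -0.14225607 -0.0540935 ] [0.0462462  0.02753028 0.01747356] 85.04322687029607
```

View pics/w2.png

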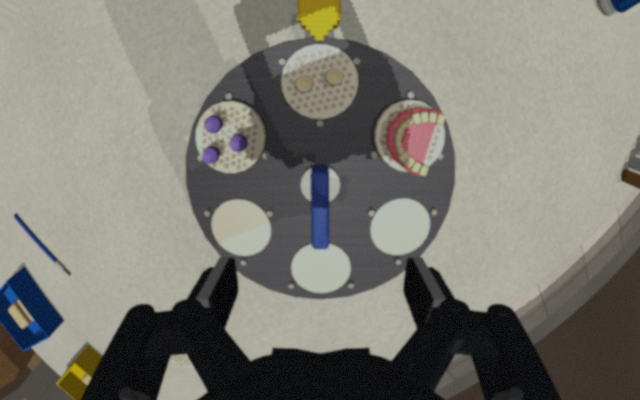

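The wrist view shows the jaws straddling the blue bar (320,207), with the bar along the pointer direction and the denture at right (412,137). The turn is therefore CCW from above. Measured centre and angle agree within about 1.5 mm and 0.5°. Next I descend and close.

>>> play_rows(
  series=[
    {"x": 0, "y": 0, "z": 0.025, "rx": 0, "ry": 0, "rz": 0, "jaw": 0.085},
    {"x": 0, "y": 0, "z": 0.025, "rx": 0, "ry": 0, "rz": 0, "jaw": 0.085},
    {"x": 0, "y": 0, "z": 0.02, "rx": 0, "ry": 0, "rz": 0, "jaw": 0.085},
    {"x": 0, "y": 0, "z": 0.015, "rx": 0, "ry": 0, "rz": 0, "jaw": 0.07},
    {"x": 0, "y": 0, "z": 0.015, "rx": 0, "ry": 0, "rz": 0, "jaw": 0.05},
    {"x": 0, "y": 0, "z": 0.003, "rx": 0, "ry": 0, "rz": 0, "jaw": 0.03},
    {"x": 0, "y": 0, "z": 0, "rx": 0, "ry": 0, "rz": 0, "jaw": 0.02},
    {"x": 0, "y": 0, "z": 0, "rx": 0, "ry": 0, "rz": 0, "jaw": 0.01},
    {"x": 0, "y": 0, "z": 0, "rx": 0, "ry": 0, "rz": 0, "jaw": 0.005},
    {"x": 0, "y": 0, "z": 0, "rx": 0, "ry": 0, "rz": 0, "jaw": 0.005},
  ],
  force=40,
)

```text
time: 3.48
eef_pos: [580.0, -52.2, 99.0]
tcp_rot: [[-0.783, 0.622, -0.0], [0.622, 0.783, -0.001], [-0.001, -0.001, -1.0]]
ft_force: [-4.1, -4.0, 1.4]
grip_width: 12.9
```

>>> play_rows(
  series=[
    {"x": 0, "y": 0, "z": 0, "rx": 0, "ry": 0, "rz": -0.02, "jaw": 0.005},
    {"x": 0, "y": 0, "z": 0, "rx": 0, "ry": 0, "rz": -0.04, "jaw": 0.005},
    {"x": 0, "y": 0, "z": 0, "rx": 0, "ry": 0, "rz": -0.04, "jaw": 0.005},
    {"x": 0, "y": 0, "z": 0, "rx": 0, "ry": 0, "rz": -0.04, "jaw": 0.005},
    {"x": 0, "y": 0, "z": 0, "rx": 0, "ry": 0, "rz": -0.05, "jaw": 0.005},
    {"x": 0, "y": 0, "z": 0, "rx": 0, "ry": 0, "rz": -0.05, "jaw": 0.005},
    {"x": 0, "y": 0, "z": 0, "rx": 0, "ry": 0, "rz": -0.05, "jaw": 0.005},
    {"x": 0, "y": 0, "z": 0, "rx": 0, "ry": 0, "rz": -0.05, "jaw": 0.005},
    {"x": 0, "y": 0, "z": 0, "rx": 0, "ry": 0, "rz": -0.05, "jaw": 0.005},
    {"x": 0, "y": 0, "z": 0, "rx": 0, "ry": 0, "rz": -0.05, "jaw": 0.005},
    {"x": 0, "y": 0, "z": 0, "rx": 0, "ry": 0, "rz": -0.05, "jaw": 0.005},
    {"x": 0, "y": 0, "z": 0, "rx": 0, "ry": 0, "rz": -0.04, "jaw": 0.005},
  ],
)

```text
time: 4.97
eef_pos: [579.5, -53.1, 98.9]
tcp_rot: [[-0.99, 0.14, -0.001], [0.14, 0.99, -0.002], [0.001, -0.002, -1.0]]
ft_force: [-7.0, -8.8, 3.4]
grip_width: 13.3
```

>>> play_rows(
  series=[
    {"x": 0, "y": 0, "z": 0, "rx": 0, "ry": 0, "rz": -0.05, "jaw": 0.005},
    {"x": 0, "y": 0, "z": 0, "rx": 0, "ry": 0, "rz": -0.05, "jaw": 0.005},
    {"x": 0, "y": 0, "z": 0, "rx": 0, "ry": 0, "rz": -0.05, "jaw": 0.005},
    {"x": 0, "y": 0, "z": 0, "rx": 0, "ry": 0, "rz": -0.05, "jaw": 0.005},
    {"x": 0, "y": 0, "z": 0, "rx": 0, "ry": 0, "rz": -0.05, "jaw": 0.005},
    {"x": 0, "y": 0, "z": 0, "rx": 0, "ry": 0, "rz": -0.05, "jaw": 0.005},
    {"x": 0, "y": 0, "z": 0, "rx": 0, "ry": 0, "rz": -0.05, "jaw": 0.005},
    {"x": 0, "y": 0, "z": 0, "rx": 0, "ry": 0, "rz": -0.05, "jaw": 0.005},
    {"x": 0, "y": 0, "z": 0, "rx": 0, "ry": 0, "rz": -0.05, "jaw": 0.005},
    {"x": 0, "y": 0, "z": 0, "rx": 0, "ry": 0, "rz": -0.04, "jaw": 0.005},
    {"x": 0, "y": 0, "z": 0, "rx": 0, "ry": 0, "rz": -0.03, "jaw": 0.005},
    {"x": 0, "y": 0, "z": 0, "rx": 0, "ry": 0, "rz": 0, "jaw": 0.005},
  ],
)

```text
time: 6.48
eef_pos: [579.7, -54.0, 99.0]
tcp_rot: [[-0.929, -0.369, -0.001], [-0.369, 0.929, -0.004], [0.002, -0.003, -1.0]]
ft_force: [-6.8, -14.1, 2.1]
grip_width: 13.4
```

```bash
python3 see.py w3
```

```text
3305
bar ((580.3771362304688, -59.50892639160156), (62.4158821105957, 25.30820655822754), 19.7352294921875) [573.63085324 -56.21932153 126.78978221] axis -158.2477230784197
6.475 [579.65137717 -54.04473227  98.96033665] y ang 111.6604688868974 tilt [-9.08250466e-04 -3.88727657e-03 -9.99992032e-01] [ -6.80074847 -14.12269689   2.08802614] [-1.75788075  0.95159891 -0.00724276] 13.445376239708187
```

View pics/w3.png

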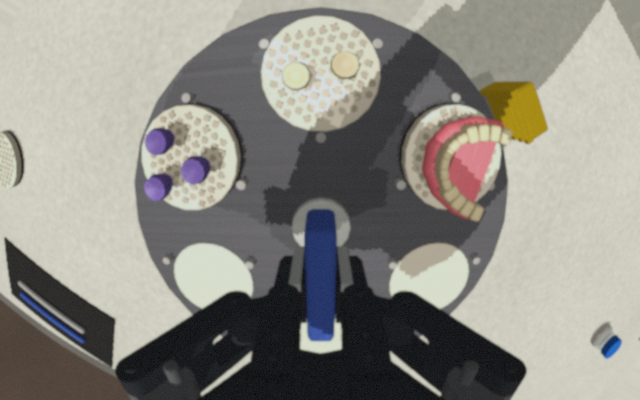

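The denture tray (455,160) now stands next to the yellow pointer (515,112), all trays are seated, and the tool has turned 60.1°. I'll open partly, rise and check.

>>> play_rows(
  series=[
    {"x": 0, "y": 0, "z": 0, "rx": 0, "ry": 0, "rz": 0, "jaw": 0.02},
    {"x": 0, "y": 0, "z": 0, "rx": 0, "ry": 0, "rz": 0, "jaw": 0.03},
    {"x": 0, "y": 0, "z": 0, "rx": 0, "ry": 0, "rz": 0, "jaw": 0.045},
    {"x": 0, "y": 0, "z": 0, "rx": 0, "ry": 0, "rz": 0, "jaw": 0.045},
    {"x": 0, "y": 0, "z": -0.01, "rx": 0, "ry": 0, "rz": 0, "jaw": 0.045},
    {"x": 0, "y": 0, "z": -0.02, "rx": 0, "ry": 0, "rz": 0, "jaw": 0.045},
    {"x": 0, "y": 0, "z": -0.03, "rx": 0, "ry": 0, "rz": 0, "jaw": 0.045},
    {"x": 0, "y": 0, "z": -0.03, "rx": 0, "ry": 0, "rz": 0, "jaw": 0.045},
    {"x": 0, "y": 0, "z": -0.03, "rx": 0, "ry": 0, "rz": 0, "jaw": 0.045},
    {"x": 0, "y": 0, "z": 0, "rx": 0, "ry": 0, "rz": 0, "jaw": 0.045},
    {"x": 0, "y": 0, "z": 0, "rx": 0, "ry": 0, "rz": 0, "jaw": 0.045},
  ],
)

```text
time: 7.9
eef_pos: [579.8, -51.4, 217.9]
tcp_rot: [[-0.929, -0.369, -0.001], [-0.369, 0.929, 0.0], [0.001, 0.001, -1.0]]
ft_force: [-0.1, -0.4, -0.6]
grip_width: 45.2
```

```bash
python3 see.py w4
```

```text
1109
bar ((578.2427368164062, -54.1021614074707), (61.318321228027344, 12.561330795288086), 21.030302047729492) [577.78871458 -54.55231113 126.98535169] axis -158.28973381117106
7.9 [579.81645491 -51.43961089 217.86354586] y ang 111.67000326167623 tilt [-7.93864320e-04  2.39120231e-04 -9.99999656e-01] [-0.0585261  -0.39469011 -0.58938084] [ 0.00065923 -0.06664168  0.01677088] 45.180553785097196
```

View pics/w4.png

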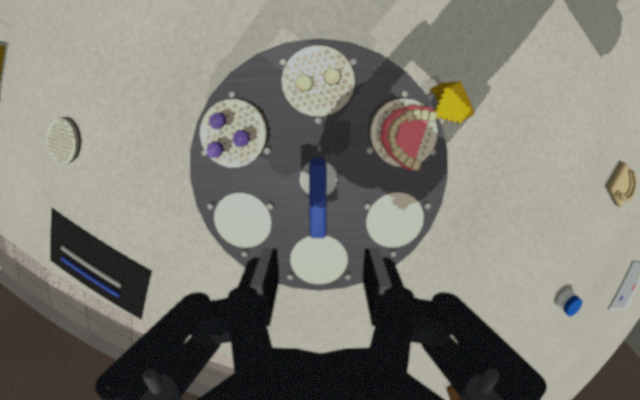

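The carousel stands at 201.7°, which is +59.9° from the start. The denture (404,133) is at the pointer (452,102), all trays are flat and the gripper is clear.

```bash
python3 -c "
from station import *
print(finish_job())"
```

```text
the job is handed in; nothing more can be done
None
```

I gripped the blue bar, turned the carousel one click counter-clockwise (+60°), released it and backed off upward, then handed the job in at about 8 s of the 38 s allowed.

- **Last checks:** the wrist camera measured the bar turned by about 59.9°. In the picture the denture tray stands at the yellow pointer and all three trays look flat in their stations. The gripper was open and clear, about 90 mm above the bar, with under 1 N on the wrist.
- **Not measured:** I judged the denture-to-mark distance and the tray tilts from the picture only.
- **Refused move:** the first two move calls were refused because my rows left out some values. Nothing moved, and I resent them with every value filled in.
- **Side force while turning:** it reached about 16 N, because the grip was a couple of millimetres off the axis. It dropped to almost nothing after release.

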